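# Prove the mould's corner bushings with a test bar

### The job

Three corners of the mould have their guide pillars; before the fourth is fitted, prove that its two bushings are in line. Lift the long test bar out of its wooden stand, pass it nose down through the open bushing in the mould's top plate and on through the one in the bottom plate, until the nose stands out about half-way between the underside of the bottom plate and the bench, and finish still gripping it there, upright and at rest. The nose must not touch the bench, and the other two pins in the stand, the hammer and the tray of screws stay where they are.

Things in the scene. Friction and masses are not known exactly. Their poses are not given: they have to be found in the camera images.
- bar_grip (a point): Middle of the test bar's handle, on the bar's axis, 27.5 mm below its top end and 167.5 mm above the nose; z runs up the bar from nose to handle. The handle is dark, round and ribbed, 26 mm in diameter (26.6 over the ribs) and 55 mm long, the top 55 mm of the bar. Grip it here from above. At the start this point is 182.5 mm above the bench.
- bar_nose (a point): Centre of the test bar's lower, flat end (the nose), on its axis, 167.5 mm below bar_grip. At the start it stands on the floor of its hole, 40 mm below the stand's top and 15 mm above the bench.
- bar: Test bar: loose, steel, about 0.55 kg, 195 mm long, upright in one of the stand's three holes, the tallest pin there. Below the 55 mm handle is a bright shank 20 mm in diameter, 140 mm long, its lowest 14 mm tapered like a bullet to a flat end 10 mm in diameter. Origin: centre of the nose end, as bar_nose; z up towards the handle.
- bush_top (a point): Centre of the mouth of the open bushing in the mould's top plate, 139 mm above the bench. The bore is vertical, 22 mm in diameter and goes right through, 34 mm deep, down to 105 mm above the bench. Its bronze flange, 34 mm in diameter, stands 4 mm proud of the plate. The three other corners look alike but are filled by fitted pillars whose ends stand 7 mm above the plate.
- bush_bottom (a point): Centre of the mouth of the bushing in the mould's bottom plate, on the same vertical axis 80 mm below bush_top, 59 mm above the bench. Bore 22 mm in diameter, right through, 29 mm deep: the bottom plate's underside is 30 mm above the bench, with nothing under the bore but the bench. A 46 mm open gap lies between the top plate and this mouth.
- mould_top (a point): Centre of the mould's top face, 135 mm above the bench. The mould is a fixed steel block standing on two parallels: bottom plate 180 x 280 mm, top plate 180 x 230 mm with four pockets, the 180 mm side along its x. The open bushing is 62 mm to its +x and 62 mm to its +y. Nothing on it stands higher than 142 mm above the bench.
- stand_top (a point): Centre of the top face of the stand, a fixed plywood block 70 x 220 mm, 55 mm high, its long side along y. Three holes 22 mm in diameter and 40 mm deep, one in the middle and one 70 mm to either side along y; the test bar, the guide pillar and the plug gauge stand in them in any order.
- pillar_mid (a point): Guide pillar standing loose in the stand: bright steel, 20 mm in diameter, 100 mm long with a 30 mm head, its top 115 mm above the bench. This point is on its axis 70 mm above its foot. To be left alone.
- plug_mid (a point): Plug gauge standing loose in the stand: dark steel, 115 mm long, a 28 mm handle on a thin neck, its top 130 mm above the bench. This point is on its axis 80 mm above its foot. To be left alone.
- hammer_mid (a point): Copper hammer with a wooden handle, 260 mm long, lying loose on the bench beyond the work; a point on its handle near the middle, 12 mm above the bench, x along the handle towards the head. To be left alone.
- tray_mid (a point): Grey open tray of socket screws, 100 x 140 x 35 mm, loose on the bench beyond the work; its centre half-way up. To be left alone.
Not all that is in view belongs to the job. Leave any purple or yellow look-alike of the bar alone.

How it is judged:
By the outcome, as a careful person would: the job done as asked, in the order asked, and still so for the second after the job is handed in, while the arm keeps its last pose, push and grip.
It also fails if it takes over 51 s, if anything falls off the work surface, if the arm or the gripper's body presses on something with over 40 N, if the wrist force passes 120 N, or if a joint passes its speed limit or range.

### The arm

A 7-joint arm with a two-finger parallel gripper is mounted at the origin on the work surface. World frame = base frame: x ahead of the robot, y to its left, z up, the work surface at z = 0. Lengths are in m, angles in rad, forces in N, time in s.
With the tool pointing down it reaches from about 0.35 to 0.775 m from the base axis. Payload 3.1 kg.
Tool frame: the origin (TCP) lies where the fingers leave the gripper's body, on its centre line; the fingertips stand 73 mm ahead of it and the grasp point (between the pads) lies 54 mm ahead of it; z points along the fingers, y is the direction in which the jaws open and shut (so a half turn about z gives the same grasp; the last joint's range is limited). The gripper opens to 85 mm and grips with 20 to 120 N. Pads are 22 mm wide; open, the fingers measure 114 mm over their backs; the gripper's body (76 mm by 85 mm) begins 54 mm behind the grasp point. The pads swing forward as they close: fully open they stand 13 mm farther back than shut.
Start: joints at [-1.364, 0.311, 0.014, 1.512, -0.004, 1.319, -0.027], TCP at [0.135, 0.533, 0.304] pointing down, gripper open.
Joint ranges: [-2.7, 2.7], [-0.3, 1.91], [-1.27, 1.3], [0.12, 2.57], [-1.44, 4.58], [0.2, 2.03], [-3.05, 3.05]. Speed limits (rad/s): [2.79, 2.79, 3.14, 3.14, 3.14, 3.14, 3.14].

### API

Orientations are given as a rotation vector (axis times angle).
In Python, from rig import get_state, read_camera, calibration, hand_in gives the robot as it stands.
- The arm moves only by the tool apply_moves, never from a script. Its argument "plan" is a list of rows, each an object of numbers: "rx", "ry", "rz": the turn, a rotation vector about the tool's x, y, z in degrees; "x", "y", "z": the shift along the tool's x, y, z in m; "fingers": the closure, from -1 (fully open) to 1 (shut). A call has 1 to 20 rows; each row is the pose to reach, as a shift and turn from the pose commanded when the call began, along the tool's axes at that moment; what a row does not reach only later rows make up. A row lasts 1/12 s, in which the tool goes at most 41.7 mm and 7.16 degrees, less where a joint would pass 70% of its speed; a pose out of reach is approached as far as the arm can. A call with a gripper value outside its range is refused whole. The fingers move at their own pace and stop on an object; the grip force is fixed at half the most. Time passes only in rows, so rows that repeat a pose let the fingers close. It gives the time, the measured TCP pose, the force and the opening at its end, in the units of the state.
- get_state(): the state, without advancing time (a new reading comes with each control period).
- read_camera(name): name is "scene" or "side" or "wrist"; returns the picture (400x640x3 uint8, red, green, blue); there is no depth.
- calibration(name): a dict with "intrinsics" (3x3 intrinsics, pixels), "camera_from_world" (4x4, takes a point from world to camera coordinates). Camera axes: x right, y up, looking along -z (the intrinsics and any distortion apply to the point x, -y, -z); pixel columns grow to the right and rows downward; lengths in m; the calibration is good to about 2 mm. A picture is of the moment at which its call begins: read the wrist's pose just before it. calibration takes no time and is no camera call; for the wrist camera it gives the pose at the moment of the call.
- hand_in(): hands the job in, once; it reports no verdict.
The state is a dict: "t": time; "joint_positions": joint angles; "joint_vel": joint speeds; "tau": joint torques, N m; "tool_pos": TCP position; "tool_rot": TCP orientation; "contact_force": force on the tool from outside, world axes, zero at the start; "wrist_torque": the same for the moment, N m; "width": finger opening in m.
Only numpy, scipy, OpenCV 4.12 (cv2) and the standard library are available. Lean on these libraries where they do the work, as an engineer would, in place of code of your own. Each camera call takes 0.05 s, during which the arm holds its last target.

## Working session

There is one attempt and no reset: what is moved stays moved. The work goes in short steps, Python scripts to look and compute and a tool call to move; the robot and the scene stay as the last step left them, time stands still between calls to the robot, and variables do not carry over. Pictures are saved under pics/ and viewed, and the job is handed in when it is done.

Besides the shell and the picture viewer there is one more tool, called by a JSON object that holds its "fn" and its "kwargs", one argument or row to a line. apply_moves: Moves the arm, as the interface text tells. Its arguments: {"type":"object","properties":{"plan":{"type":"array","items":{"type":"object","properties":{"rx":{"type":"number"},"ry":{"type":"number"},"rz":{"type":"number"},"x":{"type":"number"},"y":{"type":"number"},"z":{"type":"number"},"fingers":{"type":"number"}}}}},"required":["plan"]}

```bash
mkdir -p pics; ls; python3 - <<'E'
from rig import *
import cv2
s=get_state()
print({k:(v if not hasattr(v,'__len__') else [round(float(a),4) for a in v]) for k,v in s.items()})
for n in ["scene","side","wrist"]:
    c=calibration(n); print(n,{k:(v.round(4).tolist() if hasattr(v,'round') else v) for k,v in c.items()})
    im=read_camera(n); cv2.imwrite(f"pics/{n}0.png",im[:,:,::-1])
E
```

```text
pics
{'t': 0.0, 'joint_positions': [-1.3637, 0.3117, 0.014, 1.5131, -0.0044, 1.3192, -0.0272], 'joint_vel': [-0.0007, 0.0008, -0.001, -0.0018, -0.0013, -0.0019, -0.0001], 'tau': [0.0004, -37.9924, 0.1463, -23.0589, 0.0121, 0.0136, -0.0], 'tool_pos': [0.1352, 0.5325, 0.3028], 'tool_rot': [-0.3896, -3.1171, 0.0037], 'contact_force': [-0.0087, 0.4886, -0.4106], 'wrist_torque': [-0.0605, -0.0134, -0.0067], 'width': 0.08546100090155252}
scene {'intrinsics': [[444.3951, 0.0, 311.5343], [0.0, 444.3951, 198.4744], [0.0, 0.0, 1.0]], 'camera_from_world': [[0.8094, 0.5871, 0.0125, -0.5026], [-0.4893, 0.6624, 0.5673, 0.196], [0.3248, -0.4653, 0.8234, -1.4208], [0.0, 0.0, 0.0, 1.0]]}
side {'intrinsics': [[376.5469, 0.0, 318.1632], [0.0, 376.5469, 206.1483], [0.0, 0.0, 1.0]], 'camera_from_world': [[0.9054, -0.4243, -0.0136, -0.4967], [0.2801, 0.5731, 0.7701, -0.2931], [-0.319, -0.701, 0.6378, -0.6579], [0.0, 0.0, 0.0, 1.0]]}
wrist {'intrinsics': [[278.3725, 0.0, 319.2057], [0.0, 278.3725, 197.2205], [0.0, 0.0, 1.0]], 'camera_from_world': [[0.2474, 0.9689, -0.0004, -0.5505], [-0.9258, 0.2362, -0.2952, 0.0371], [-0.2859, 0.0734, 0.9554, -0.3787], [0.0, 0.0, 0.0, 1.0]]}
```

View pics/scene0.png

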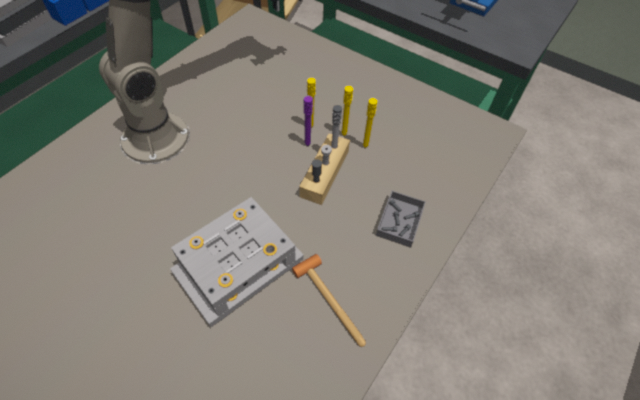

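View pics/side0.png

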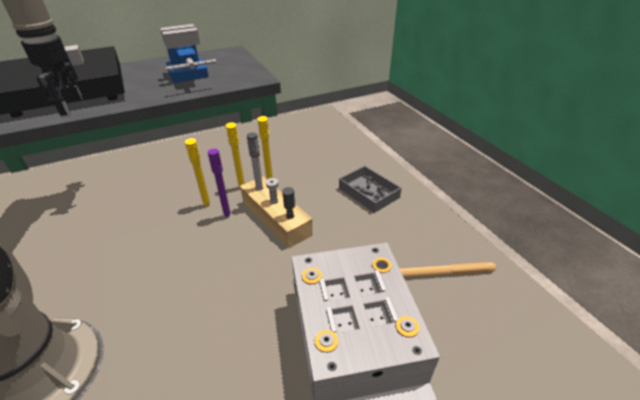

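View pics/wrist0.png

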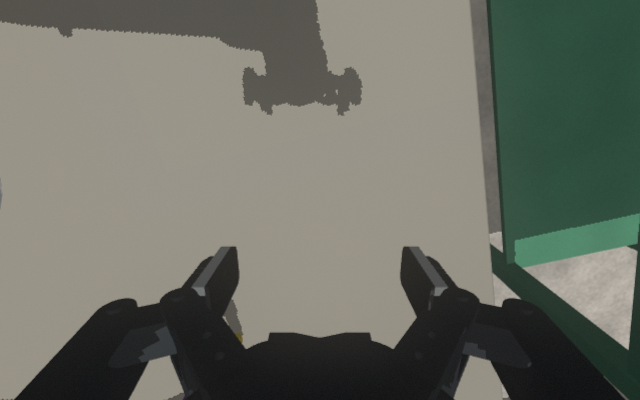

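The stand is near (325,165) in scene and (275,205) in side, with the bar, the tallest grey pin, in its far hole. The open bushing looks to be at about (270,249) in scene and (382,265) in side. I'll enlarge both.

```bash
python3 - <<'E'
import cv2
a=cv2.imread("pics/scene0.png"); b=cv2.imread("pics/side0.png")
def crop(im,x0,y0,x1,y1,k,n):
    c=cv2.resize(im[y0:y1,x0:x1],None,fx=k,fy=k,interpolation=cv2.INTER_CUBIC)
    for x in range(x0 - x0%10 +10,x1,10): cv2.putText(c,str(x),((x-x0)*k,8),0,0.3,(0,0,255)); cv2.line(c,((x-x0)*k,10),((x-x0)*k,14),(0,0,255))
    for y in range(y0-y0%10+10,y1,10): cv2.putText(c,str(y),(0,(y-y0)*k),0,0.3,(0,0,255)); cv2.line(c,(20,(y-y0)*k),(24,(y-y0)*k),(0,0,255))
    cv2.imwrite(f"pics/{n}.png",c)
crop(a,285,65,385,205,4,"c1"); crop(a,165,195,305,325,4,"c2")
crop(b,180,110,320,250,4,"c3"); crop(b,280,235,440,385,4,"c4")
E
```

```text
(no output)
```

View pics/c1.png

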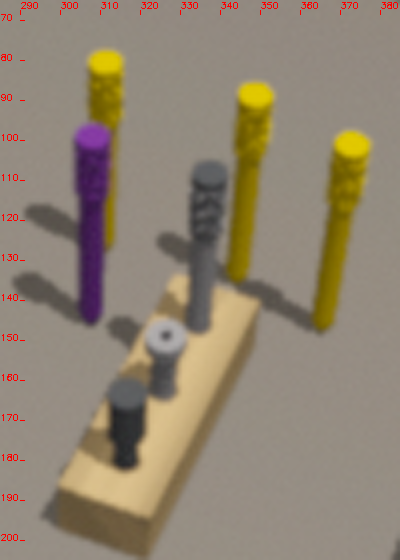

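View pics/c2.png

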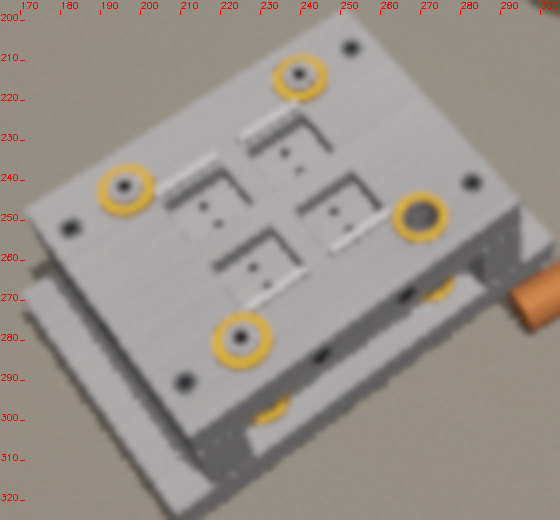

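View pics/c3.png

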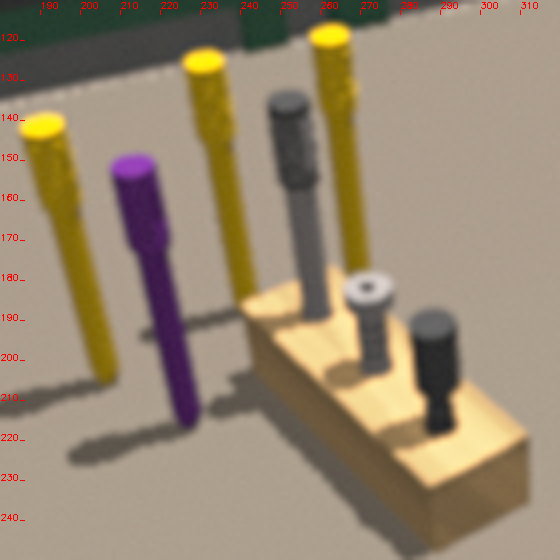

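View pics/c4.png

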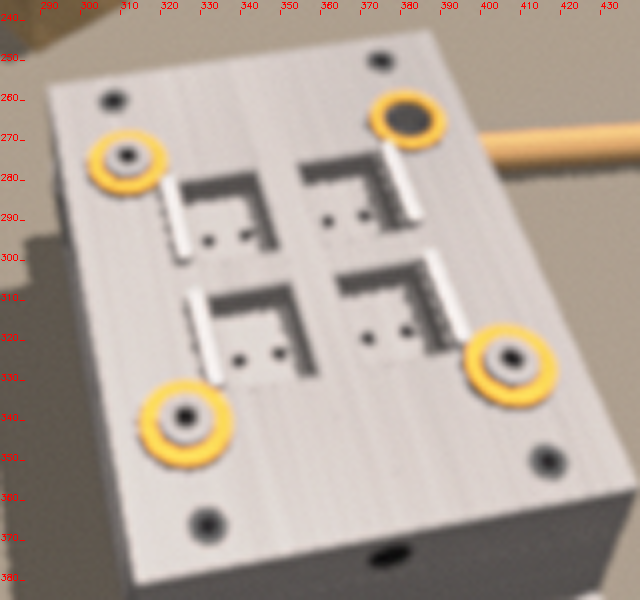

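```bash
cat > h.py <<'E'
import numpy as np
from rig import *
from scipy.spatial.transform import Rotation as R
def ray(c,uv,z):
    K,T=c["intrinsics"],c["camera_from_world"]
    d=np.linalg.inv(K)@[uv[0],uv[1],1]; d=np.array([d[0],-d[1],-d[2]])
    o=-T[:3,:3].T@T[:3,3]; w=T[:3,:3].T@d
    return o+w*(z-o[2])/w[2]
def proj(c,p):
    q=c["camera_from_world"]@np.append(p,1); q=q[:3]*[1,-1,-1]; u=c["intrinsics"]@q; return u[:2]/u[2]
def tri(cs,uvs):
    from scipy.optimize import least_squares
    f=lambda p:np.concatenate([proj(c,p)-u for c,u in zip(cs,uvs)])
    r=least_squares(f,[.5,0,.1]); return r.x,r.fun
E
python3 - <<'E'
from h import *
np.set_printoptions(precision=4,suppress=True)
a,b=calibration("scene"),calibration("side")
A=lambda *p:np.array([p[0]/4-.375,p[1]/4-.375])
o1=np.array([285,65]);o2=np.array([165,195]);o3=np.array([180,110]);o4=np.array([280,235])
P={"bartop":(A(210,175)+o1,A(290,101)+o3,.21),
"foot":(A(199,326)+o1,A(316,314)+o3,.055),
"bush":(A(420,217)+o2,A(407,120)+o4,.139),
"f1":(A(299,77)+o2,A(127,162)+o4,.139),
"f2":(A(127,190)+o2,A(186,423)+o4,.139),
"f3":(A(242,340)+o2,A(510,366)+o4,.139),
"pillar":(A(166,337)+o1,A(368,288)+o3,.115),
"plug":(A(127,394)+o1,A(433,325)+o3,.130)}
for k,(u,v,z) in P.items():
    print(k,ray(a,u,z)[:2],ray(b,v,z)[:2],*tri([a,b],[u,v]))
E
```

```text
bartop [0.5082 0.2694] [0.5086 0.2697] [0.5084 0.2691 0.2104] [ 0.0008  0.0102 -0.0059 -0.0063]
foot [0.5088 0.2704] [0.5064 0.2713] [0.5072 0.273  0.053 ] [ 0.0006 -0.3174  0.1842  0.2008]
bush [ 0.6041 -0.1471] [ 0.6031 -0.1484] [ 0.6038 -0.1471  0.1376] [-0.0579  0.2125 -0.1058 -0.1224]
f1 [ 0.4829 -0.1156] [ 0.4832 -0.1167] [ 0.4832 -0.1162  0.1389] [-0.0513  0.2611 -0.1208 -0.1375]
f2 [ 0.4536 -0.2355] [ 0.4524 -0.237 ] [ 0.4529 -0.2356  0.1369] [-0.0938  0.2972 -0.1222 -0.1426]
f3 [ 0.5728 -0.2665] [ 0.572  -0.2683] [ 0.5727 -0.2673  0.1377] [-0.18    0.4494 -0.1996 -0.2373]
pillar [0.523  0.2026] [0.5233 0.2026] [0.5232 0.2022 0.1153] [-0.0003  0.0289 -0.0164 -0.0179]
plug [0.5377 0.1342] [0.5383 0.133 ] [0.5382 0.1336 0.1301] [-0.0095  0.2217 -0.1232 -0.1356]
```

```bash
python3 - <<'E'
from h import *
np.set_printoptions(precision=4,suppress=True)
a,b=calibration("scene"),calibration("side")
A=lambda *p:np.array([p[0]/4-.375,p[1]/4-.375])
o1=np.array([285,65]);o3=np.array([180,110])
P={"y1top":((106,62),(43,125)),"y1bot":((108,245),(106,380)),
"y2top":((256,96),(204,62)),"y2bot":((237,278),(243,296)),
"y3top":((352,144),(330,36)),"y3bot":((324,328),(355,265)),
"purtop":((92,137),(133,166)),"purbot":((92,320),(187,424))}
for k,(u,v) in P.items(): print(k,*tri([a,b],[A(*u)+o1,A(*v)+o3]))
s=get_state(); M=R.from_rotvec(s["tool_rot"]).as_matrix(); print(M, calibration("wrist")["camera_from_world"])
T=np.linalg.inv(calibration("wrist")["camera_from_world"]); print("cam in tool",M.T@(T[:3,3]-s["tool_pos"]),M.T@T[:3,:3])
E
```

```text
y1top [0.3753 0.3325 0.1961] [ 0.0118  0.077  -0.0422 -0.0445]
y1bot [ 0.3734  0.342  -0.0037] [ 0.0141  0.3178 -0.1765 -0.1905]
y2top [0.4817 0.3692 0.1949] [-0.0047 -0.0386  0.0229  0.0243]
y2bot [0.4814 0.3689 0.0105] [-0.0342 -1.2799  0.7592  0.8225]
y3top [0.5637 0.3668 0.1957] [ 0.0143  0.1563 -0.097  -0.1036]
y3bot [0.5652 0.3666 0.0113] [-0.0006 -1.7649  1.0922  1.1903]
purtop [0.4127 0.2642 0.1952] [ 0.0032  0.0291 -0.0158 -0.0169]
purbot [ 0.4113  0.2679 -0.0008] [-0.0003 -0.2007  0.1105  0.1204]
[[-0.9692  0.2462 -0.0004]
 [ 0.2462  0.9692 -0.0017]
 [-0.0001 -0.0018 -1.    ]] [[ 0.2474  0.9689 -0.0001 -0.5507]
 [-0.9258  0.2363 -0.2951  0.0371]
 [-0.2859  0.0731  0.9555 -0.3786]
 [ 0.      0.      0.      1.    ]]
cam in tool [ 0.0756  0.0011 -0.0696] [[-0.0013  0.9555  0.2951]
 [ 1.      0.0017 -0.0012]
 [-0.0016  0.2951 -0.9555]]
```

{"fn": "apply_moves", "kwargs": {
  "plan": [
    {"x":0,"y":0,"z":-0.027},
    {"x":-0.426,"y":-0.163,"z":-0.027},
    {"x":-0.426,"y":-0.163,"z":-0.027},
    {"x":-0.426,"y":-0.163,"z":-0.027},
    {"x":-0.426,"y":-0.163,"z":-0.027},
    {"x":-0.426,"y":-0.163,"z":-0.027},
    {"x":-0.426,"y":-0.163,"z":-0.027},
    {"x":-0.426,"y":-0.163,"z":-0.027},
    {"x":-0.426,"y":-0.163,"z":-0.027},
    {"x":-0.426,"y":-0.163,"z":-0.027},
    {"x":-0.426,"y":-0.163,"z":-0.027},
    {"x":-0.426,"y":-0.163,"z":-0.027},
    {"x":-0.426,"y":-0.163,"z":-0.027},
    {"x":-0.426,"y":-0.163,"z":-0.027},
    {"x":-0.426,"y":-0.163,"z":-0.027},
    {"x":-0.426,"y":-0.163,"z":-0.027}
  ]
}}

```text
validation failed for argument at $.pl...
```

```bash
python3 - <<'E'
from h import *
import cv2
np.set_printoptions(precision=4,suppress=True)
s=get_state(); c=calibration("wrist"); im=read_camera("wrist")
print(s["t"],s["tool_pos"],R.from_rotvec(s["tool_rot"]).as_matrix(),s["joint_positions"],s["contact_force"])
cv2.imwrite("pics/w1.png",im[:,:,::-1])
np.save("w1.npy",c["camera_from_world"])
print(proj(c,[.5084,.2694,.21]))
E
```

```text
0.15 [0.1353 0.5327 0.3031] [[-0.9692  0.2462 -0.0004]
 [ 0.2462  0.9692 -0.0017]
 [-0.0001 -0.0018 -1.    ]] [-1.3637  0.3115  0.014   1.5127 -0.0044  1.3192 -0.0272] [ 0.0217 -0.3157 -0.2492]
[168.9685 593.1273]
```

View pics/w1.png

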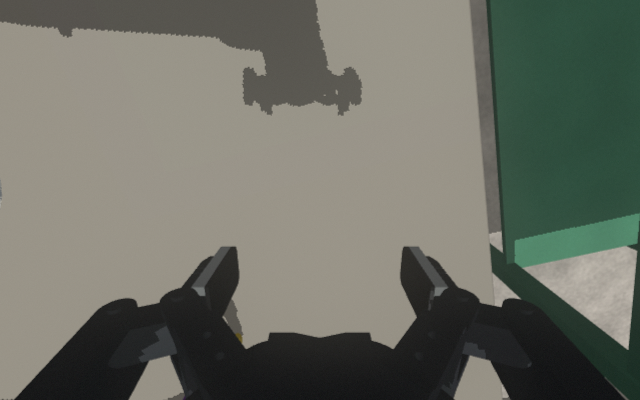

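The move was refused and the arm hasn't moved. I suspect each row needs every field, so I'll try a full row.

{"fn": "apply_moves", "kwargs": {
  "plan": [
    {"x":0,"y":0,"z":-0.027,"rx":0,"ry":0,"rz":0,"fingers":-1},
    {"x":-0.1,"y":-0.038,"z":-0.027,"rx":0,"ry":0,"rz":0,"fingers":-1}
  ]
}}

```text
t: 0.37
tool_pos: [0.1604, 0.5151, 0.3338]
tool_rot: [-0.363, -3.113, -0.014]
contact_force: [-0.3, 2.5, 0.6]
width: 0.0854
```

{"fn": "apply_moves", "kwargs": {
  "plan": [
    {"x":-0.386,"y":-0.148,"z":0,"rx":0,"ry":0,"rz":0,"fingers":-1},
    {"x":-0.386,"y":-0.148,"z":0,"rx":0,"ry":0,"rz":0,"fingers":-1},
    {"x":-0.386,"y":-0.148,"z":0,"rx":0,"ry":0,"rz":0,"fingers":-1},
    {"x":-0.386,"y":-0.148,"z":0,"rx":0,"ry":0,"rz":0,"fingers":-1},
    {"x":-0.386,"y":-0.148,"z":0,"rx":0,"ry":0,"rz":0,"fingers":-1},
    {"x":-0.386,"y":-0.148,"z":0,"rx":0,"ry":0,"rz":0,"fingers":-1},
    {"x":-0.386,"y":-0.148,"z":0,"rx":0,"ry":0,"rz":0,"fingers":-1},
    {"x":-0.386,"y":-0.148,"z":0,"rx":0,"ry":0,"rz":0,"fingers":-1},
    {"x":-0.386,"y":-0.148,"z":0,"rx":0,"ry":0,"rz":0,"fingers":-1},
    {"x":-0.386,"y":-0.148,"z":0,"rx":0,"ry":0,"rz":0,"fingers":-1},
    {"x":-0.386,"y":-0.148,"z":0,"rx":0,"ry":0,"rz":0,"fingers":-1},
    {"x":-0.386,"y":-0.148,"z":0,"rx":0,"ry":0,"rz":0,"fingers":-1},
    {"x":-0.386,"y":-0.148,"z":0,"rx":0,"ry":0,"rz":0,"fingers":-1},
    {"x":-0.386,"y":-0.148,"z":0,"rx":0,"ry":0,"rz":0,"fingers":-1}
  ]
}}

```text
t: 1.53
tool_pos: [0.5058, 0.2725, 0.3307]
tool_rot: [-0.384, -3.116, -0.001]
contact_force: [-0.4, -0.1, -0.8]
width: 0.0855
```

```bash
cat > look.py <<'E'
import sys,cv2
from h import *
np.set_printoptions(precision=4,suppress=True)
def look(name,n):
    s=get_state(); c=calibration(name); im=read_camera(name)
    print(s["t"],s["tool_pos"],s["tool_rot"],"j",s["joint_positions"],"F",s["contact_force"],"w",s["width"])
    print(R.from_rotvec(s["tool_rot"]).as_matrix())
    cv2.imwrite(f"pics/{n}.png",im[:,:,::-1]); np.save(f"{n}.npy",c["camera_from_world"])
    return s,c,im
E
python3 - <<'E'
from look import *
s,c,im=look("wrist","w2")
print(proj(c,[.5084,.2694,.21]))
E
```

```text
1.5333 [0.5058 0.2725 0.3307] [-0.3845 -3.1164 -0.0013] j [-0.7224  0.3545  0.2793  1.3998 -0.0989  1.4017  0.8825] F [-0.3654 -0.0679 -0.7541] w 0.08549644126421313
[[-0.97    0.243  -0.0015]
 [ 0.243   0.97    0.001 ]
 [ 0.0017  0.0006 -1.    ]]
[314.0884 223.623 ]
```

View pics/w2.png

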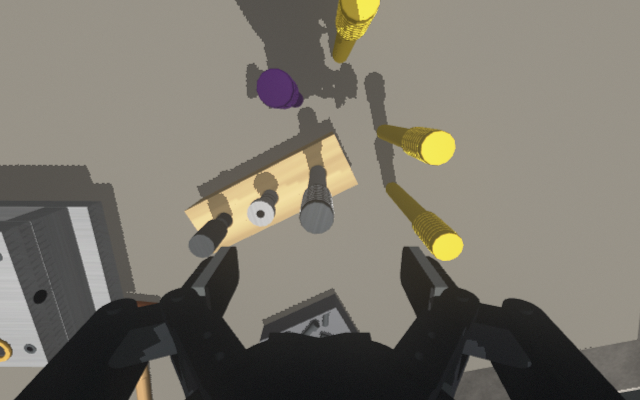

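```bash
python3 - <<'E'
import cv2
im=cv2.imread("pics/w2.png")[130:260,250:380]
cv2.imwrite("pics/w2c.png",cv2.resize(im,None,fx=5,fy=5,interpolation=cv2.INTER_CUBIC))
E
```

```text
(no output)
```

View pics/w2c.png

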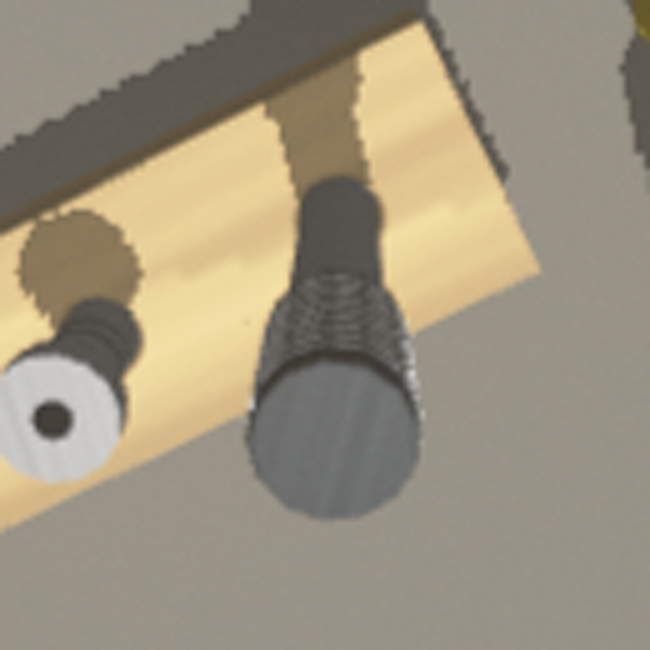

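```bash
python3 - <<'E'
from h import *
np.set_printoptions(precision=4,suppress=True)
c=calibration("wrist")
print(ray(c,(316.4,216.8),.21), ray(c,(317.6,173.4),.055), ray(c,((60/5)+249.6,418/5+129.6),.115))
E
```

```text
[0.5036 0.2725 0.21  ] [0.5048 0.2726 0.055 ] [0.5203 0.2058 0.115 ]
```

{"fn": "apply_moves", "kwargs": {
  "plan": [
    {"x":0,"y":-0.001,"z":0.03,"rx":0,"ry":0,"rz":0,"fingers":-1},
    {"x":0,"y":-0.001,"z":0.06,"rx":0,"ry":0,"rz":0,"fingers":-1},
    {"x":0,"y":-0.001,"z":0.085,"rx":0,"ry":0,"rz":0,"fingers":-1},
    {"x":0,"y":-0.001,"z":0.094,"rx":0,"ry":0,"rz":0,"fingers":-1},
    {"x":0,"y":-0.001,"z":0.094,"rx":0,"ry":0,"rz":0,"fingers":-1},
    {"x":0,"y":-0.001,"z":0.094,"rx":0,"ry":0,"rz":0,"fingers":-1}
  ]
}}

```text
t: 2.08
tool_pos: [0.5067, 0.2708, 0.2376]
tool_rot: [0.387, 3.117, 0.001]
contact_force: [-0.4, 0.6, 0.4]
width: 0.0851
```

```bash
python3 - <<'E'
from look import *
s,c,im=look("wrist","w3")
print(proj(c,[.5084,.2694,.21]),proj(c,[.504,.2725,.21]))
s,c,im=look("side","s3")
crop=im[20:240,170:370]; cv2.imwrite("pics/s3c.png",cv2.resize(crop,None,fx=2.7,fy=2.7)[:,:,::-1])
E
```

```text
2.0833 [0.5067 0.2708 0.2376] [0.3868 3.1173 0.0011] j [-0.7163  0.4086  0.2702  1.5556 -0.1148  1.1922  0.899 ] F [-0.4034  0.5925  0.4114] w 0.085103809291733
[[-0.9697  0.2444  0.0005]
 [ 0.2444  0.9697  0.0006]
 [-0.0003  0.0007 -1.    ]]
[314.2362 306.6142] [318.8568 296.3333]
2.1333 [0.5075 0.2708 0.2387] [0.3874 3.1152 0.0031] j [-0.716   0.4079  0.2707  1.5541 -0.1147  1.1921  0.899 ] F [-0.222  -0.193   0.4485] w 0.08514291732631339
[[-0.9695  0.2449  0.0026]
 [ 0.2449  0.9695  0.0017]
 [-0.0021  0.0023 -1.    ]]
```

View pics/w3.png

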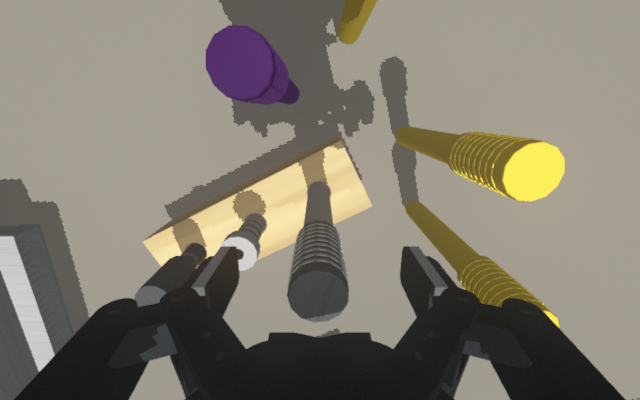

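View pics/s3c.png

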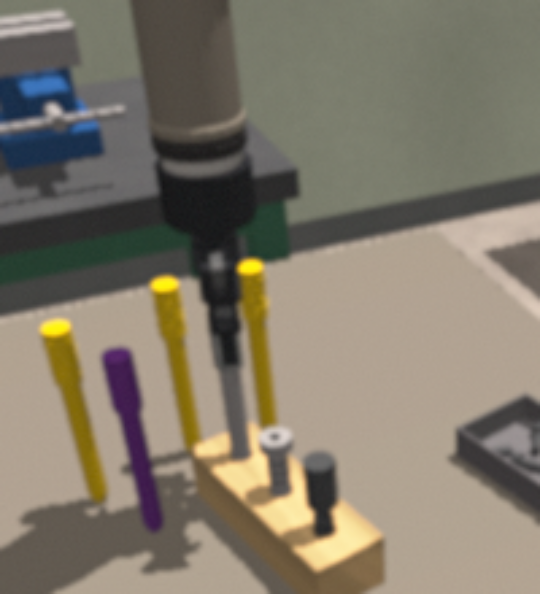

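```bash
python3 - <<'E'
import cv2
im=cv2.imread("pics/w3.png")[170:350,180:460]
im=cv2.convertScaleAbs(im,alpha=1.6,beta=30)
cv2.imwrite("pics/w3c.png",cv2.resize(im,None,fx=2.8,fy=2.8,interpolation=cv2.INTER_CUBIC))
E
```

```text
(no output)
```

View pics/w3c.png

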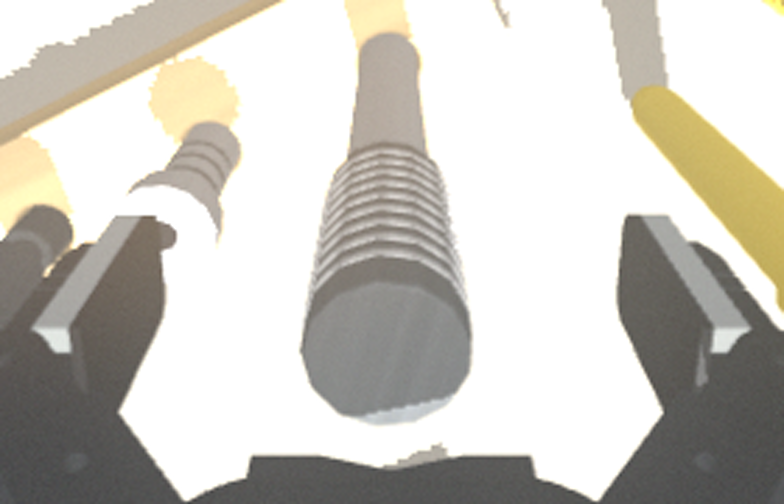

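```bash
python3 - <<'E'
import cv2
im=cv2.imread("pics/w2.png")
def c(x0,y0,x1,y1): return cv2.resize(im[y0:y1,x0:x1],None,fx=4,fy=4,interpolation=cv2.INTER_CUBIC)
cv2.imwrite("pics/w2d.png",cv2.hconcat([c(175,200,275,270),c(405,125,475,195)]))
cv2.imwrite("pics/w2e.png",cv2.hconcat([c(250,60,310,130),c(420,220,480,290),c(320,120,370,190)]))
E
```

```text
(no output)
```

View pics/w2d.png

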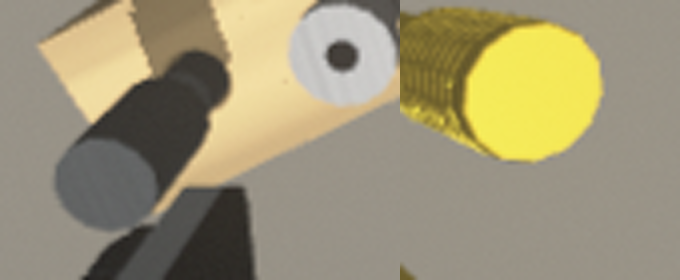

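View pics/w2e.png

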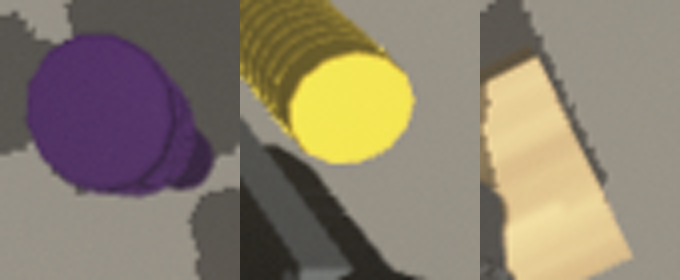

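```bash
python3 - <<'E'
from h import *
import cv2
from scipy.optimize import least_squares
np.set_printoptions(precision=4,suppress=True)
K=calibration("wrist")["intrinsics"]; T=np.load("w2.npy")
a=np.array([.5084,.2694]);b=np.array([.538,.1336]);c=np.array([.5232,.2024])
d=(b-a)/np.linalg.norm(b-a);n=np.array([d[1],-d[0]]);print(d,np.linalg.norm(b-a),n)
W=np.array([[*a,.21],[*c,.115],[*b,.13],[.4817,.3692,.195],[.5637,.3668,.195],[.4127,.2642,.195],[*(c-.11*d+.035*n),.055],[*(c-.11*d-.035*n),.055]])
P=np.array([[316.4,216.8],[260.1,213.4],[200.9,245.9],[437.9,147.4],[447.4,246.6],[274.6,87.4],[334.6,133.4],[357.6,183.9]])
cal=dict(intrinsics=K,camera_from_world=T)
print(np.array([proj(cal,w) for w in W])-P)
ok,r,t=cv2.solvePnP(W,P,K,None,flags=cv2.SOLVEPNP_SQPNP)
ok,r,t=cv2.solvePnP(W,P,K,None,r,t,True)
Rm=cv2.Rodrigues(r)[0]; D=np.diag([1,-1,-1]); C=-Rm.T@t[:,0]
Rt=D@Rm
print("PnP cam",C,"cal cam",-T[:3,:3].T@T[:3,3]); print("rot diff deg",np.degrees(R.from_matrix(Rt.T@T[:3,:3]).as_rotvec()))
pp=cv2.projectPoints(W,r,t,K,None)[0][:,0]; print(pp-P)
E
```

```text
[ 0.213  -0.9771] 0.13898848873198097 [-0.9771 -0.213 ]
[[-2.3116  6.823 ]
 [-0.5774  2.979 ]
 [-1.0618  2.6387]
 [-1.257   4.9046]
 [-1.2952  3.6199]
 [-1.9842  5.1037]
 [-1.0791  3.46  ]
 [-0.5387  2.7526]]
PnP cam [0.4367 0.2889 0.402 ] cal cam [0.4328 0.2919 0.4004]
rot diff deg [0.1918 0.197  0.0775]
[[-0.4959  1.4881]
 [ 0.4024 -0.2532]
 [-0.1864 -0.6595]
 [ 0.2121 -0.1815]
 [ 0.0166 -1.0402]
 [ 0.1896 -0.3644]
 [-0.263   0.8298]
 [ 0.1452  0.2356]]
```

{"fn": "apply_moves", "kwargs": {
  "plan": [
    {"x":0.003,"y":0,"z":0.001,"rx":0,"ry":0,"rz":0,"fingers":-1},
    {"x":0.003,"y":0,"z":0.001,"rx":0,"ry":0,"rz":0,"fingers":1},
    {"x":0.003,"y":0,"z":0.001,"rx":0,"ry":0,"rz":0,"fingers":1},
    {"x":0.003,"y":0,"z":0.001,"rx":0,"ry":0,"rz":0,"fingers":1},
    {"x":0.003,"y":0,"z":0.001,"rx":0,"ry":0,"rz":0,"fingers":1},
    {"x":0.003,"y":0,"z":0.001,"rx":0,"ry":0,"rz":0,"fingers":1},
    {"x":0.003,"y":0,"z":0.001,"rx":0,"ry":0,"rz":0,"fingers":1},
    {"x":0.003,"y":0,"z":0.001,"rx":0,"ry":0,"rz":0,"fingers":1},
    {"x":0.003,"y":0,"z":0.001,"rx":0,"ry":0,"rz":0,"fingers":1},
    {"x":0.003,"y":0,"z":0.001,"rx":0,"ry":0,"rz":0,"fingers":1}
  ]
}}

```text
t: 3.02
tool_pos: [0.5042, 0.2705, 0.2362]
tool_rot: [0.39, 3.117, 0.001]
contact_force: [-0.6, 0.0, 2.3]
width: 0.0248
```

```bash
python3 - <<'E'
from look import *
s,c,im=look("wrist","w4")
E
```

```text
3.0167 [0.5042 0.2705 0.2362] [0.3896 3.1168 0.0007] j [-0.719   0.4053  0.2702  1.5641 -0.1138  1.187   0.895 ] F [-0.57    0.0023  2.3133] w 0.024842763881764214
[[-0.9692  0.2462  0.0006]
 [ 0.2462  0.9692  0.0003]
 [-0.0005  0.0005 -1.    ]]
```

View pics/w4.png

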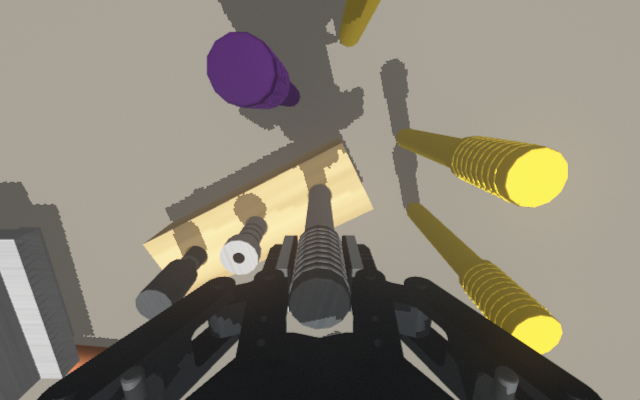

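{"fn": "apply_moves", "kwargs": {
  "plan": [
    {"x":0,"y":0,"z":-0.01,"rx":0,"ry":0,"rz":0,"fingers":1},
    {"x":0,"y":0,"z":-0.025,"rx":0,"ry":0,"rz":0,"fingers":1},
    {"x":0,"y":0,"z":-0.04,"rx":0,"ry":0,"rz":0,"fingers":1},
    {"x":0,"y":0,"z":-0.06,"rx":0,"ry":0,"rz":0,"fingers":1},
    {"x":0,"y":0,"z":-0.08,"rx":0,"ry":0,"rz":0,"fingers":1},
    {"x":0,"y":0,"z":-0.1,"rx":0,"ry":0,"rz":0,"fingers":1},
    {"x":0,"y":0,"z":-0.12,"rx":0,"ry":0,"rz":0,"fingers":1},
    {"x":0,"y":0,"z":-0.14,"rx":0,"ry":0,"rz":0,"fingers":1},
    {"x":0,"y":0,"z":-0.15,"rx":0,"ry":0,"rz":0,"fingers":1},
    {"x":0,"y":0,"z":-0.15,"rx":0,"ry":0,"rz":0,"fingers":1},
    {"x":0,"y":0,"z":-0.15,"rx":0,"ry":0,"rz":0,"fingers":1},
    {"x":0,"y":0,"z":-0.15,"rx":0,"ry":0,"rz":0,"fingers":1}
  ]
}}

```text
t: 4.07
tool_pos: [0.5033, 0.2701, 0.3837]
tool_rot: [-0.389, -3.114, 0.004]
contact_force: [-0.0, 0.1, -6.6]
width: 0.0248
```

```bash
python3 - <<'E'
from look import *
s,c,im=look("wrist","w5")
s,c,im2=look("side","s5")
cv2.imwrite("pics/ws5.png",np.vstack([im[60:400,120:520],cv2.resize(im2[20:240,170:400],None,fx=400/230,fy=400/230)[:260]])[:,:,::-1])
E
```

```text
4.0667 [0.5033 0.2701 0.3837] [-0.3893 -3.1137  0.0042] j [-0.7229  0.3365  0.2865  1.2965 -0.0932  1.5261  0.875 ] F [-0.0108  0.097  -6.5943] w 0.024790696350971083
[[-0.9692  0.2462 -0.0039]
 [ 0.2462  0.9692 -0.0022]
 [ 0.0032 -0.0031 -1.    ]]
4.1167 [0.5032 0.2702 0.3836] [-0.3892 -3.1136  0.0043] j [-0.7229  0.3366  0.2865  1.2965 -0.0933  1.5262  0.875 ] F [ 0.1525 -0.0392 -5.9206] w 0.02455601061854574
[[-0.9692  0.2462 -0.0041]
 [ 0.2462  0.9692 -0.0023]
 [ 0.0034 -0.0032 -1.    ]]
```

View pics/ws5.png

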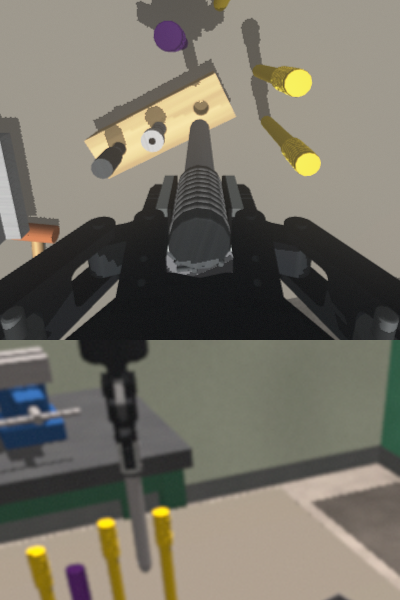

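{"fn": "apply_moves", "kwargs": {
  "plan": [
    {"x":-0.004,"y":-0.008,"z":0,"rx":0,"ry":0,"rz":0,"fingers":1},
    {"x":-0.01,"y":-0.019,"z":0,"rx":0,"ry":0,"rz":0,"fingers":1},
    {"x":-0.02,"y":-0.038,"z":0,"rx":0,"ry":0,"rz":0,"fingers":1},
    {"x":-0.031,"y":-0.061,"z":0,"rx":0,"ry":0,"rz":0,"fingers":1},
    {"x":-0.043,"y":-0.084,"z":0,"rx":0,"ry":0,"rz":0,"fingers":1},
    {"x":-0.055,"y":-0.106,"z":0,"rx":0,"ry":0,"rz":0,"fingers":1},
    {"x":-0.067,"y":-0.129,"z":0,"rx":0,"ry":0,"rz":0,"fingers":1},
    {"x":-0.078,"y":-0.152,"z":0,"rx":0,"ry":0,"rz":0,"fingers":1},
    {"x":-0.09,"y":-0.175,"z":0,"rx":0,"ry":0,"rz":0,"fingers":1},
    {"x":-0.102,"y":-0.198,"z":0,"rx":0,"ry":0,"rz":0,"fingers":1},
    {"x":-0.114,"y":-0.22,"z":0,"rx":0,"ry":0,"rz":0,"fingers":1},
    {"x":-0.125,"y":-0.243,"z":0,"rx":0,"ry":0,"rz":0,"fingers":1},
    {"x":-0.137,"y":-0.266,"z":0,"rx":0,"ry":0,"rz":0,"fingers":1},
    {"x":-0.149,"y":-0.289,"z":0,"rx":0,"ry":0,"rz":0,"fingers":1},
    {"x":-0.161,"y":-0.312,"z":0,"rx":0,"ry":0,"rz":0,"fingers":1},
    {"x":-0.172,"y":-0.334,"z":0,"rx":0,"ry":0,"rz":0,"fingers":1},
    {"x":-0.182,"y":-0.353,"z":0,"rx":0,"ry":0,"rz":0,"fingers":1},
    {"x":-0.19,"y":-0.369,"z":0,"rx":0,"ry":0,"rz":0,"fingers":1},
    {"x":-0.194,"y":-0.376,"z":0,"rx":0,"ry":0,"rz":0,"fingers":1},
    {"x":-0.196,"y":-0.38,"z":0,"rx":0,"ry":0,"rz":0,"fingers":1}
  ]
}}

```text
t: 5.83
tool_pos: [0.5996, -0.1495, 0.3856]
tool_rot: [-0.397, -3.115, 0.003]
contact_force: [-0.5, 0.6, -5.0]
width: 0.0246
```

{"fn": "apply_moves", "kwargs": {
  "plan": [
    {"x":0,"y":0,"z":0,"rx":0,"ry":0,"rz":0,"fingers":1},
    {"x":0,"y":0,"z":0,"rx":0,"ry":0,"rz":0,"fingers":1},
    {"x":0,"y":0,"z":0,"rx":0,"ry":0,"rz":0,"fingers":1},
    {"x":0,"y":0,"z":0,"rx":0,"ry":0,"rz":0,"fingers":1}
  ]
}}

```text
t: 6.17
tool_pos: [0.6007, -0.1442, 0.386]
tool_rot: [0.385, 3.118, 0.002]
contact_force: [-0.3, -0.8, -5.9]
width: 0.025
```

```bash
cat > three.py <<'E'
from look import *
def three(t):
    for n,(x0,y0,x1,y1) in {"wrist":(220,80,420,280),"scene":(215,150,315,290),"side":(330,170,440,300)}.items():
        s,c,im=look(n,f"{n}_{t}") if n=="wrist" else (None,None,read_camera(n))
        cv2.imwrite(f"pics/{n}_{t}.png",im[:,:,::-1])
        k=600//(y1-y0); k=min(k,4)
        cv2.imwrite(f"pics/{n}_{t}c.png",cv2.resize(im[y0:y1,x0:x1],None,fx=k,fy=k,interpolation=cv2.INTER_CUBIC)[:,:,::-1]); print(n,x0,y0,k)
    s=get_state(); print(s["t"],s["tool_pos"],R.from_rotvec(s["tool_rot"]).as_matrix()[:,2],s["contact_force"])
E
python3 -c "from three import *;three('6')"
```

```text
6.1667 [ 0.6007 -0.1442  0.386 ] [0.3852 3.1179 0.0021] j [-0.0741  0.4551  0.4671  1.1509 -0.2005  1.5789  1.6746] F [-0.2528 -0.7985 -5.9372] w 0.024993809216592017
[[-0.9699  0.2434  0.0002]
 [ 0.2434  0.9699  0.0013]
 [ 0.0001  0.0013 -1.    ]]
wrist 220 80 3
scene 215 150 4
side 330 170 4
6.3167 [ 0.6005 -0.1452  0.386 ] [ 0.0002  0.0004 -1.    ] [ 0.5387  0.1307 -5.5378]
```

View pics/wrist_6.png

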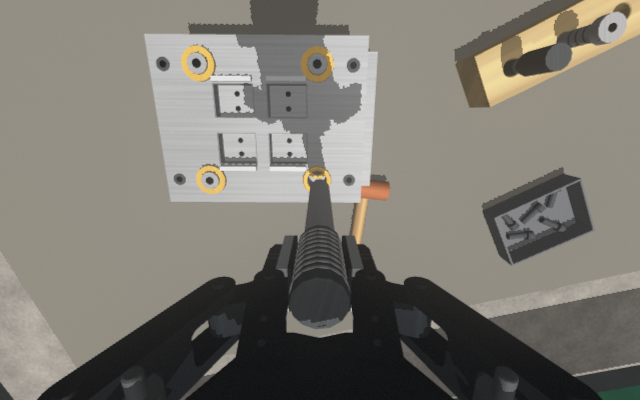

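View pics/scene_6c.png

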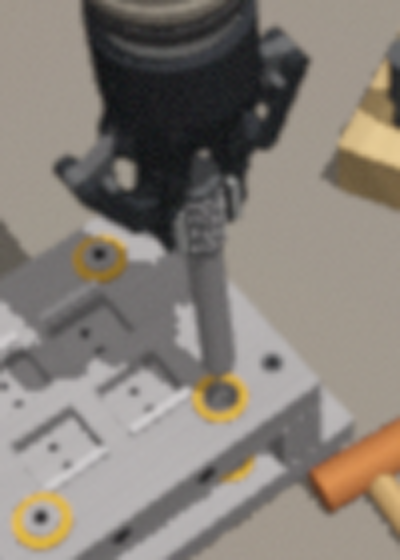

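View pics/side_6c.png

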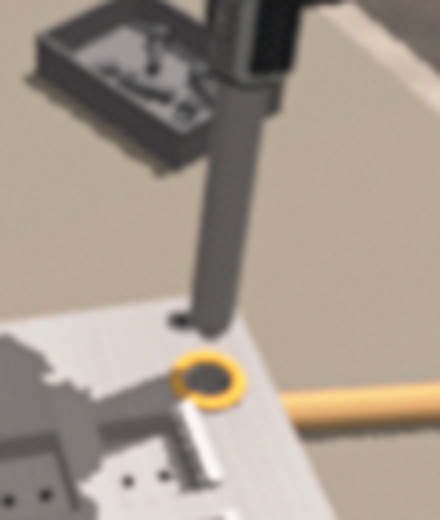

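```bash
python3 - <<'E'
from h import *
np.set_printoptions(precision=4,suppress=True)
a,b=calibration("scene"),calibration("side")
print("nose",*tri([a,b],[(269.4,242.1),(382.1,252.6)]))
print("nose z.165",ray(a,(269.4,242.1),.165),ray(b,(382.1,252.6),.165))
print("bush",ray(a,(269.4,248.9),.139),ray(b,(381.9,264.6),.139),tri([a,b],[(269.4,248.9),(381.9,264.6)])[0])
# axis high point on shank
print("hi",*tri([a,b],[((206/4-.375+215),250/4-.375+150),((240/4-.375+330),105/4-.375+170)]))
n=np.array([.605,-.145,.165])
for z in (.165,.30): print(z,proj(a,[n[0],n[1],z]),proj(b,[n[0],n[1],z]))
E
```

```text
nose [ 0.6036 -0.1447  0.1661] [-0.0815  0.3193 -0.1585 -0.1827]
nose z.165 [ 0.6028 -0.1435  0.165 ] [ 0.6043 -0.1444  0.165 ]
bush [ 0.6037 -0.1475  0.139 ] [ 0.604  -0.1487  0.139 ] [ 0.604  -0.1481  0.1388]
hi [ 0.6037 -0.1432  0.2887] [-0.1853  1.0284 -0.4996 -0.5665]
0.165 [269.7563 243.062 ] [382.6726 252.71  ]
0.3 [265.4766 211.1059] [391.3931 189.7333]
```

View pics/wrist_6c.png

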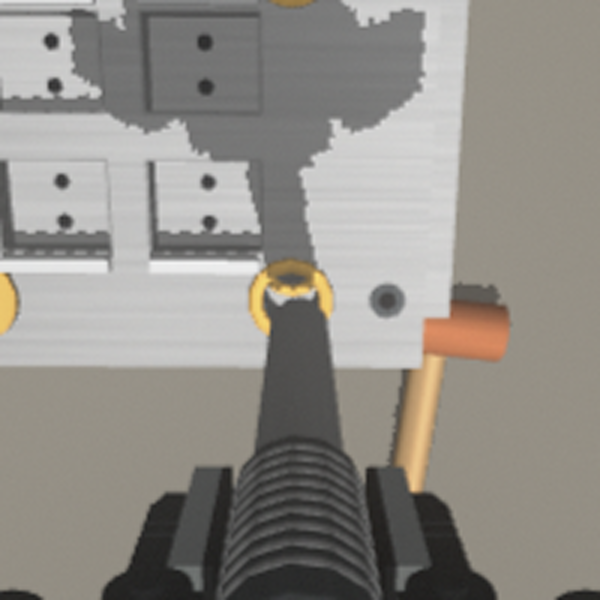

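{"fn": "apply_moves", "kwargs": {
  "plan": [
    {"x":0,"y":-0.003,"z":0.005,"rx":0,"ry":0,"rz":0,"fingers":1},
    {"x":0,"y":-0.003,"z":0.01,"rx":0,"ry":0,"rz":0,"fingers":1},
    {"x":0,"y":-0.003,"z":0.015,"rx":0,"ry":0,"rz":0,"fingers":1},
    {"x":0,"y":-0.003,"z":0.018,"rx":0,"ry":0,"rz":0,"fingers":1},
    {"x":0,"y":-0.003,"z":0.018,"rx":0,"ry":0,"rz":0,"fingers":1},
    {"x":0,"y":-0.003,"z":0.018,"rx":0,"ry":0,"rz":0,"fingers":1},
    {"x":0,"y":-0.003,"z":0.018,"rx":0,"ry":0,"rz":0,"fingers":1},
    {"x":0,"y":-0.003,"z":0.018,"rx":0,"ry":0,"rz":0,"fingers":1},
    {"x":0,"y":-0.003,"z":0.018,"rx":0,"ry":0,"rz":0,"fingers":1},
    {"x":0,"y":-0.003,"z":0.018,"rx":0,"ry":0,"rz":0,"fingers":1}
  ]
}}

```text
t: 7.15
tool_pos: [0.5998, -0.1491, 0.3682]
tool_rot: [0.39, 3.117, -0.0]
contact_force: [-0.8, 0.2, -5.7]
width: 0.025
```

```bash
python3 -c "
from three import *;three('7')
w=cv2.imread('pics/wrist_7.png')[140:230,270:370]; a=cv2.imread('pics/scene_7.png')[200:270,235:305]; b=cv2.imread('pics/side_7.png')[210:280,345:415]
f=lambda i,k:cv2.resize(i,None,fx=k,fy=k,interpolation=cv2.INTER_CUBIC)
cv2.imwrite('pics/w7z.png',f(w,6)); cv2.imwrite('pics/ab7z.png',cv2.hconcat([f(a,5),f(b,5)]))
"
```

```text
7.15 [ 0.5998 -0.1491  0.3682] [ 0.3896  3.1168 -0.0001] j [-0.0719  0.457   0.4674  1.1918 -0.2003  1.5363  1.6823] F [-0.794   0.2413 -5.7091] w 0.024983774176363965
[[-0.9692  0.2462  0.0006]
 [ 0.2462  0.9692 -0.0001]
 [-0.0006 -0.     -1.    ]]
wrist 220 80 3
scene 215 150 4
side 330 170 4
7.3 [ 0.5998 -0.149   0.368 ] [ 0.0003 -0.     -1.    ] [-0.1476  0.6394 -5.2388]
```

View pics/w7z.png

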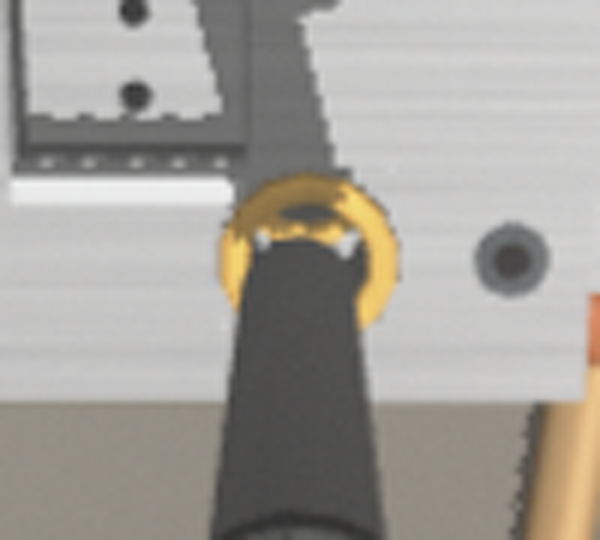

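View pics/ab7z.png

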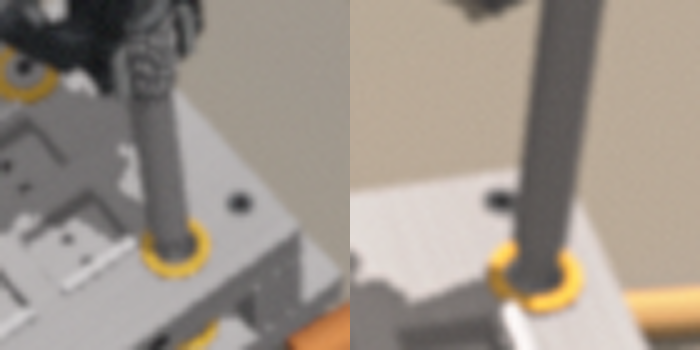

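```bash
python3 - <<'E'
from h import *
import cv2
a,b=calibration("scene"),calibration("side")
w=dict(calibration("wrist"))
out=[]
for n,c,(x0,y0,x1,y1),bp in (("scene",a,(240,200,300,270),ray(a,(269.5,248.9),.139)),("side",b,(350,210,410,280),ray(b,(381.8,264.7),.139))):
    im=cv2.imread(f"pics/{n}_7.png")[y0:y1,x0:x1]; k=8
    im=cv2.resize(im,None,fx=k,fy=k,interpolation=cv2.INTER_CUBIC)
    im=cv2.convertScaleAbs(im,alpha=1.3)
    T=c["camera_from_world"]; right=T[0,:3]*[1,1,0]; right/=np.linalg.norm(right)
    # view-perp horizontal dir
    o=-T[:3,:3].T@T[:3,3]; v=(bp-o)*[1,1,0]; v/=np.linalg.norm(v); r=np.array([-v[1],v[0],0])
    P=lambda p:tuple(int(round(t)) for t in ((proj(c,p)-[x0,y0]+.5)*k-.5))
    for s in (-.01,0,.01): cv2.line(im,P(bp+s*r+[0,0,.016]),P(bp+s*r+[0,0,.11]),(0,0,255) if s else (0,255,0),1)
    th=np.linspace(0,2*np.pi,60)
    for rr,zz in ((.017,0),(.005,.008)): cv2.polylines(im,[np.array([P(bp+[rr*np.cos(t),rr*np.sin(t),zz]) for t in th])],True,(255,0,0) if zz==0 else (0,0,255),1)
    out.append(im[:560])
cv2.imwrite("pics/ov7.png",cv2.resize(cv2.hconcat(out),None,fx=.83,fy=.83))
E
```

```text
(no output)
```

View pics/ov7.png

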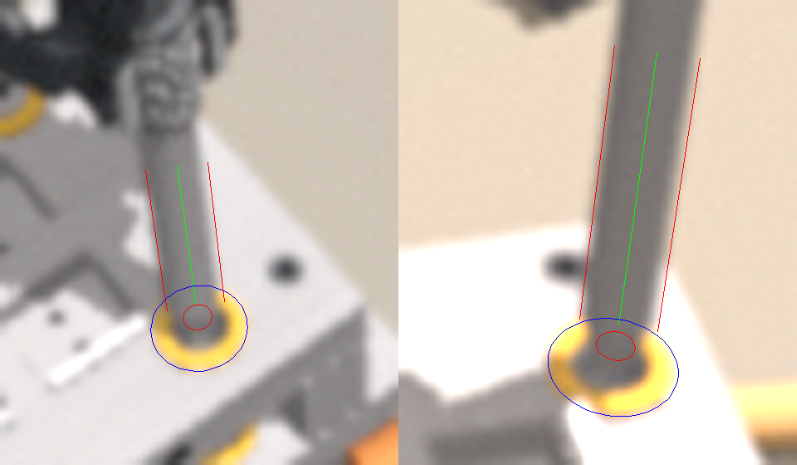

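{"fn": "apply_moves", "kwargs": {
  "plan": [
    {"x":0,"y":0.0018,"z":0,"rx":0,"ry":0,"rz":0,"fingers":1},
    {"x":0,"y":0.0018,"z":0.004,"rx":0,"ry":0,"rz":0,"fingers":1},
    {"x":0,"y":0.0018,"z":0.008,"rx":0,"ry":0,"rz":0,"fingers":1},
    {"x":0,"y":0.0018,"z":0.012,"rx":0,"ry":0,"rz":0,"fingers":1},
    {"x":0,"y":0.0018,"z":0.014,"rx":0,"ry":0,"rz":0,"fingers":1},
    {"x":0,"y":0.0018,"z":0.014,"rx":0,"ry":0,"rz":0,"fingers":1},
    {"x":0,"y":0.0018,"z":0.014,"rx":0,"ry":0,"rz":0,"fingers":1},
    {"x":0,"y":0.0018,"z":0.014,"rx":0,"ry":0,"rz":0,"fingers":1}
  ]
}}

```text
t: 7.97
tool_pos: [0.6002, -0.1473, 0.354]
tool_rot: [0.39, 3.117, -0.0]
contact_force: [0.2, -0.7, -5.4]
width: 0.0243
```

```bash
cat > ov.py <<'E'
from three import *
def ov(t,bx=(0,0)):
    s=get_state(); print(s["t"],s["tool_pos"],R.from_rotvec(s["tool_rot"]).as_matrix()[:,2],s["contact_force"],s["wrist_torque"])
    a,b=calibration("scene"),calibration("side")
    out=[]
    for n,c,(x0,y0,x1,y1),bp in (("scene",a,(240,200,300,270),ray(a,(269.5,248.9),.139)),("side",b,(350,210,410,280),ray(b,(381.8,264.7),.139))):
        f=read_camera(n)[:,:,::-1]; cv2.imwrite(f"pics/{n}_{t}.png",f)
        k=8; im=cv2.resize(f[y0:y1,x0:x1],None,fx=k,fy=k,interpolation=cv2.INTER_CUBIC); im=cv2.convertScaleAbs(im,alpha=1.3)
        T=c["camera_from_world"]; o=-T[:3,:3].T@T[:3,3]; v=(bp-o)*[1,1,0]; v/=np.linalg.norm(v); r=np.array([-v[1],v[0],0])
        P=lambda p:tuple(int(round(q)) for q in ((proj(c,p)-[x0,y0]+.5)*k-.5))
        for q in (-.01,.01): cv2.line(im,P(bp+q*r+[0,0,.016]),P(bp+q*r+[0,0,.11]),(0,0,255),1)
        th=np.linspace(0,2*np.pi,60)
        cv2.polylines(im,[np.array([P(bp+[.017*np.cos(q),.017*np.sin(q),0]) for q in th])],True,(255,0,0),1)
        out.append(im)
    cv2.imwrite(f"pics/ov{t}.png",cv2.resize(cv2.hconcat(out),None,fx=.83,fy=.83))
    w=read_camera("wrist")[:,:,::-1]; cv2.imwrite(f"pics/wrist_{t}.png",w)
    cv2.imwrite(f"pics/w{t}z.png",cv2.resize(w[140:230,270:370],None,fx=6,fy=6,interpolation=cv2.INTER_CUBIC))
E
python3 -c "from ov import *;ov('8')"
```

```text
7.9667 [ 0.6002 -0.1473  0.354 ] [ 0.0002 -0.0001 -1.    ] [ 0.24   -0.6917 -5.4391] [0.0125 0.0263 0.0197]
```

View pics/ov8.png

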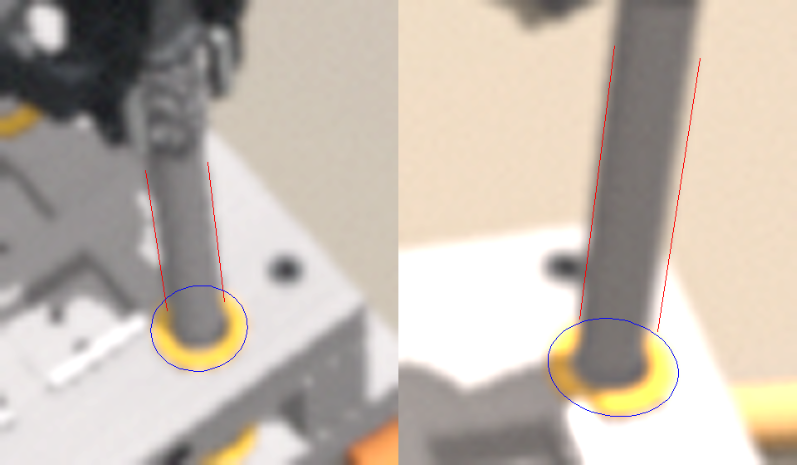

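View pics/w8z.png

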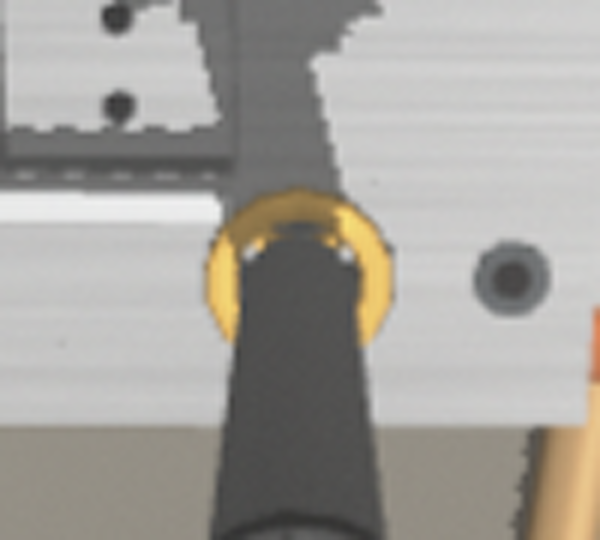

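{"fn": "apply_moves", "kwargs": {
  "plan": [
    {"x":0,"y":0.0004,"z":0.003,"rx":0,"ry":0,"rz":0,"fingers":1},
    {"x":0,"y":0.0004,"z":0.006,"rx":0,"ry":0,"rz":0,"fingers":1},
    {"x":0,"y":0.0004,"z":0.009,"rx":0,"ry":0,"rz":0,"fingers":1},
    {"x":0,"y":0.0004,"z":0.012,"rx":0,"ry":0,"rz":0,"fingers":1},
    {"x":0,"y":0.0004,"z":0.012,"rx":0,"ry":0,"rz":0,"fingers":1},
    {"x":0,"y":0.0004,"z":0.012,"rx":0,"ry":0,"rz":0,"fingers":1},
    {"x":0,"y":0.0004,"z":0.012,"rx":0,"ry":0,"rz":0,"fingers":1}
  ]
}}

```text
t: 8.7
tool_pos: [0.6003, -0.1468, 0.3419]
tool_rot: [-0.39, -3.117, -0.0]
contact_force: [-0.6, 0.4, -5.7]
width: 0.0247
```

```bash
python3 -c "from ov import *;ov('9')"
```

```text
8.7 [ 0.6003 -0.1468  0.3419] [-0.0001  0.0001 -1.    ] [-0.5631  0.4174 -5.7223] [-0.0046  0.0525 -0.0465]
```

View pics/w9z.png

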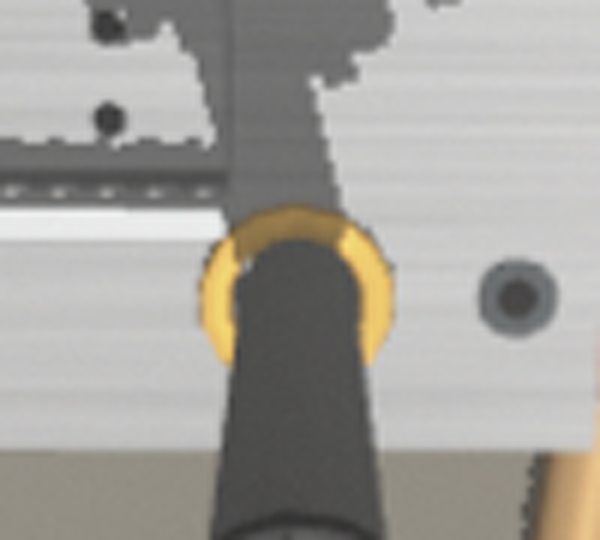

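View pics/ov9.png

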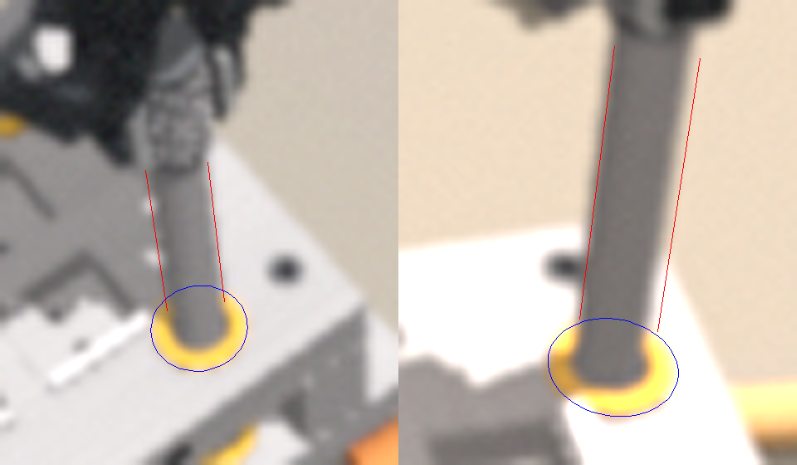

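{"fn": "apply_moves", "kwargs": {
  "plan": [
    {"x":0,"y":0,"z":0.004,"rx":0,"ry":0,"rz":0,"fingers":1},
    {"x":0,"y":0,"z":0.008,"rx":0,"ry":0,"rz":0,"fingers":1},
    {"x":0,"y":0,"z":0.012,"rx":0,"ry":0,"rz":0,"fingers":1},
    {"x":0,"y":0,"z":0.016,"rx":0,"ry":0,"rz":0,"fingers":1},
    {"x":0,"y":0,"z":0.02,"rx":0,"ry":0,"rz":0,"fingers":1},
    {"x":0,"y":0,"z":0.02,"rx":0,"ry":0,"rz":0,"fingers":1},
    {"x":0,"y":0,"z":0.02,"rx":0,"ry":0,"rz":0,"fingers":1}
  ]
}}

```text
t: 9.43
tool_pos: [0.6002, -0.1469, 0.3214]
tool_rot: [-0.39, -3.117, 0.0]
contact_force: [0.3, -0.3, -5.6]
width: 0.0248
```

Force is unchanged and no contact shows. The nose is at about 0.100, so I'll continue down to just above the lower mouth.

{"fn": "apply_moves", "kwargs": {
  "plan": [
    {"x":0,"y":0,"z":0.005,"rx":0,"ry":0,"rz":0,"fingers":1},
    {"x":0,"y":0,"z":0.01,"rx":0,"ry":0,"rz":0,"fingers":1},
    {"x":0,"y":0,"z":0.015,"rx":0,"ry":0,"rz":0,"fingers":1},
    {"x":0,"y":0,"z":0.02,"rx":0,"ry":0,"rz":0,"fingers":1},
    {"x":0,"y":0,"z":0.025,"rx":0,"ry":0,"rz":0,"fingers":1},
    {"x":0,"y":0,"z":0.03,"rx":0,"ry":0,"rz":0,"fingers":1},
    {"x":0,"y":0,"z":0.033,"rx":0,"ry":0,"rz":0,"fingers":1},
    {"x":0,"y":0,"z":0.033,"rx":0,"ry":0,"rz":0,"fingers":1},
    {"x":0,"y":0,"z":0.033,"rx":0,"ry":0,"rz":0,"fingers":1}
  ]
}}

```text
t: 10.18
tool_pos: [0.6002, -0.1468, 0.2887]
tool_rot: [-0.39, -3.117, -0.0]
contact_force: [0.4, 0.5, -5.5]
width: 0.0247
```

```bash
python3 -c "
from ov import *;ov('10')
a=cv2.imread('pics/scene_10.png')[220:320,215:315]
cv2.imwrite('pics/sc10z.png',cv2.resize(cv2.convertScaleAbs(a,alpha=1.3),None,fx=6,fy=6,interpolation=cv2.INTER_CUBIC))"
```

```text
10.1833 [ 0.6002 -0.1468  0.2887] [-0.0003  0.0001 -1.    ] [ 0.4177  0.505  -5.4694] [-0.0796 -0.0755 -0.033 ]
```

View pics/w10z.png

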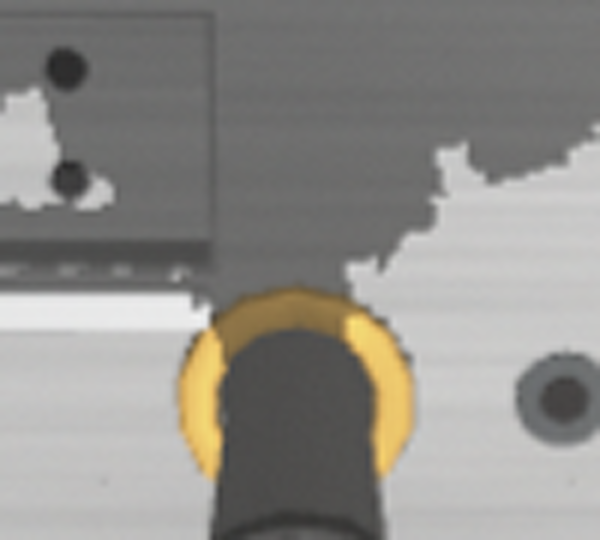

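View pics/sc10z.png

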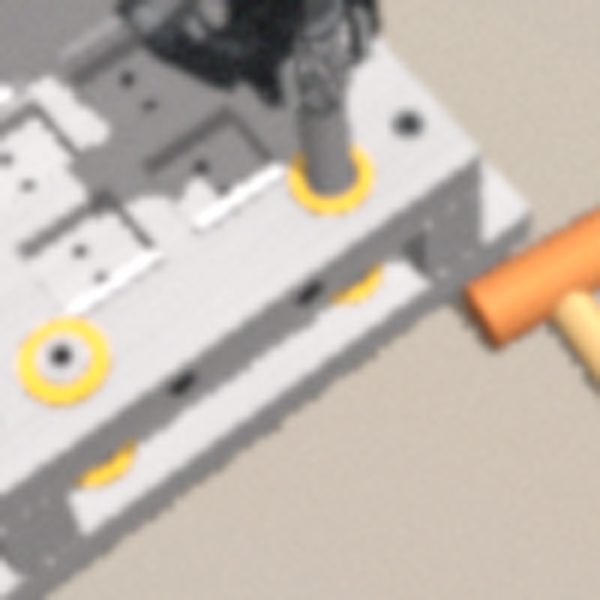

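{"fn": "apply_moves", "kwargs": {
  "plan": [
    {"x":0,"y":0,"z":0.004,"rx":0,"ry":0,"rz":0,"fingers":1},
    {"x":0,"y":0,"z":0.008,"rx":0,"ry":0,"rz":0,"fingers":1},
    {"x":0,"y":0,"z":0.011,"rx":0,"ry":0,"rz":0,"fingers":1},
    {"x":0,"y":0,"z":0.014,"rx":0,"ry":0,"rz":0,"fingers":1},
    {"x":0,"y":0,"z":0.017,"rx":0,"ry":0,"rz":0,"fingers":1},
    {"x":0,"y":0,"z":0.02,"rx":0,"ry":0,"rz":0,"fingers":1},
    {"x":0,"y":0,"z":0.02,"rx":0,"ry":0,"rz":0,"fingers":1},
    {"x":0,"y":0,"z":0.02,"rx":0,"ry":0,"rz":0,"fingers":1}
  ]
}}

```text
t: 11.0
tool_pos: [0.6002, -0.1468, 0.2686]
tool_rot: [-0.39, -3.117, -0.0]
contact_force: [-0.2, 0.3, -5.9]
width: 0.025
```

{"fn": "apply_moves", "kwargs": {
  "plan": [
    {"x":0,"y":0,"z":0.003,"rx":0,"ry":0,"rz":0,"fingers":1},
    {"x":0,"y":0,"z":0.006,"rx":0,"ry":0,"rz":0,"fingers":1},
    {"x":0,"y":0,"z":0.009,"rx":0,"ry":0,"rz":0,"fingers":1},
    {"x":0,"y":0,"z":0.012,"rx":0,"ry":0,"rz":0,"fingers":1},
    {"x":0,"y":0,"z":0.012,"rx":0,"ry":0,"rz":0,"fingers":1},
    {"x":0,"y":0,"z":0.012,"rx":0,"ry":0,"rz":0,"fingers":1}
  ]
}}

```text
t: 11.5
tool_pos: [0.6002, -0.1469, 0.2566]
tool_rot: [-0.39, -3.117, 0.0]
contact_force: [-0.2, -1.0, -6.3]
width: 0.0246
```

```bash
python3 -c "from ov import *;ov('11')"
```

```text
11.5 [ 0.6002 -0.1469  0.2566] [-0.0003  0.     -1.    ] [-0.1777 -1.0293 -6.3382] [-0.0081 -0.0355 -0.0012]
```

View pics/ov11.png

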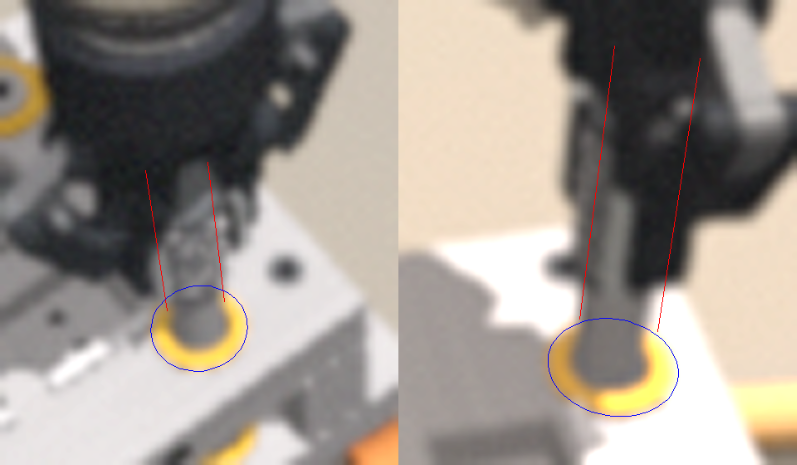

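View pics/wrist_11.png

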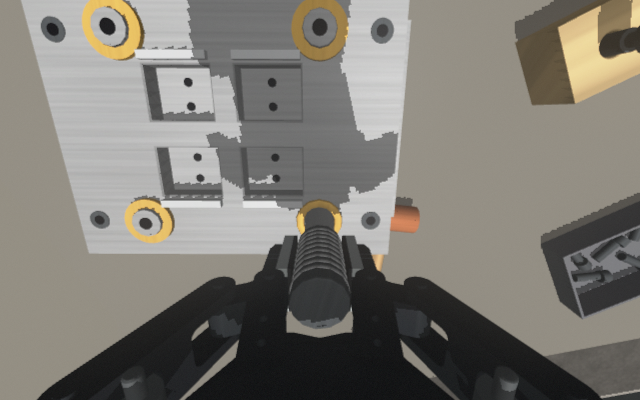

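{"fn": "apply_moves", "kwargs": {
  "plan": [
    {"x":0,"y":0,"z":0.004,"rx":0,"ry":0,"rz":0,"fingers":1},
    {"x":0,"y":0,"z":0.008,"rx":0,"ry":0,"rz":0,"fingers":1},
    {"x":0,"y":0,"z":0.012,"rx":0,"ry":0,"rz":0,"fingers":1},
    {"x":0,"y":0,"z":0.016,"rx":0,"ry":0,"rz":0,"fingers":1},
    {"x":0,"y":0,"z":0.019,"rx":0,"ry":0,"rz":0,"fingers":1},
    {"x":0,"y":0,"z":0.02,"rx":0,"ry":0,"rz":0,"fingers":1},
    {"x":0,"y":0,"z":0.02,"rx":0,"ry":0,"rz":0,"fingers":1},
    {"x":0,"y":0,"z":0.02,"rx":0,"ry":0,"rz":0,"fingers":1},
    {"x":0,"y":0,"z":0.02,"rx":0,"ry":0,"rz":0,"fingers":1},
    {"x":0,"y":0,"z":0.02,"rx":0,"ry":0,"rz":0,"fingers":1}
  ]
}}

```text
t: 12.48
tool_pos: [0.6003, -0.1469, 0.237]
tool_rot: [-0.39, -3.117, -0.0]
contact_force: [-0.2, 0.3, -4.8]
width: 0.0245
```

```bash
python3 -c "
from ov import *;ov('12'); s=get_state(); print(s['t'],s['tool_pos'],s['contact_force'],s['joint_vel'])
ws=[cv2.imread(f'pics/{n}.png')[200:340,250:390] for n in ('w4','wrist_12')]
cv2.imwrite('pics/cmp.png',cv2.resize(cv2.convertScaleAbs(cv2.hconcat(ws),alpha=1.6,beta=20),None,fx=2.8,fy=2.8,interpolation=cv2.INTER_CUBIC))
"
```

```text
12.4833 [ 0.6003 -0.1469  0.237 ] [-0.  0. -1.] [-0.2301  0.2509 -4.768 ] [-0.0235 -0.0223 -0.0091]
12.6333 [ 0.6002 -0.1469  0.237 ] [ 0.564  -0.1308 -5.3437] [-0.0017  0.0008 -0.0001 -0.0003  0.0025 -0.0015  0.0015]
```

View pics/cmp.png

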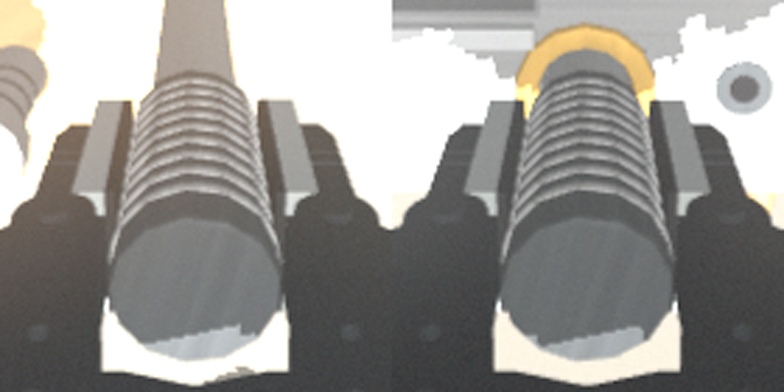

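View pics/scene_12.png

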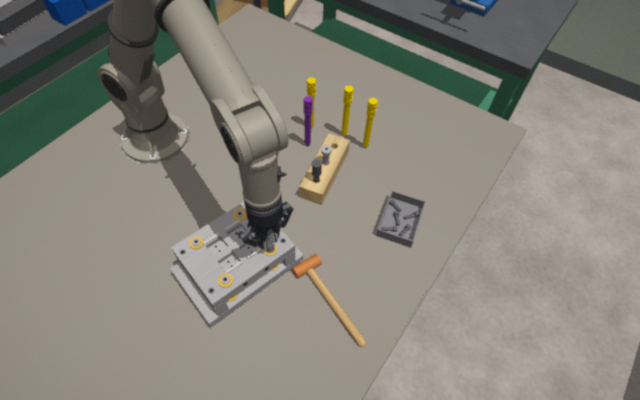

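View pics/side_12.png

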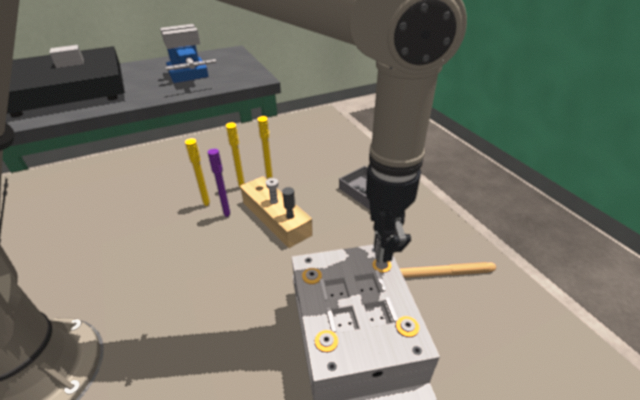

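The bar sits in the gripper exactly as when it was first gripped, so it hasn't slipped. The nose is at about 0.016 m, the arm is at rest, and everything else is where it was. Handing in.

```bash
python3 -c "
from rig import *
print(hand_in())"
```

```text
the job is handed in; nothing more can be done
None
```

I lifted the test bar out of the stand and passed it nose down through both open bushings. I handed the job in at 12.6 s, with the bar still gripped, upright and at rest.

- **Depth:** the TCP height is 0.237 m, against 0.236 m when I gripped the bar standing in its hole. That puts the nose about 16 mm above the bench, against 15 mm for exact half-way. This comes from the arm's readings; no camera sees the nose below the plate.
- **Grip:** the wrist pictures at gripping and at the end show the bar in the same place between the pads, so it did not slip.
- **Fit:** after the lift the force reading stayed at the bar's weight, about 5–6 N, with side forces of about 1 N or less at every check. The bar did not bind in either bushing, so they are in line to within its clearance.
- **Surroundings:** in the last pictures the two other pins, the hammer, the tray and the look-alikes are where they started.
- **What disagreed:** the first move was refused because its rows lacked some fields, and the arm did not move. The wrist camera and the two fixed cameras differed by about 5 mm on where the bar stood, so I lined up each entry by comparing nose and bushing in the same picture. My first correction overshot by about 2 mm and was mended before the nose went in.

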